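Pack the gap under a hold-down foot and keep it clamped

TASK

Pack out the gap under the spring-loaded foot of the hold-down jig: take packing strips off the top of the pile one after another, slide each one flat and straight under the raised foot onto the last, back to the end stop, and press the black knob to feel whether the foot now bites on the pack or still runs down to its own stop without gripping it. As soon as it bites (at least two strips are needed), leave the spare strips on their stand and finish while still pressing the knob down with the fingers, so that the foot clamps the pack firmly; do not let go. Do not disturb the mug, the capacitor or the reel.

Things in the scene. Friction and masses are not known exactly. Their poses are not given: they have to be found in the camera images.
- jig: fixed dark steel base; origin on the table, x from the open front (robot's right) to the back (left), y across. Top, where the pack is built, 30 mm up: front rail 28 wide, x -90 to +20 mm, then block 86 wide to x +102. End stop: face at x +85, 46 high: a strip touching it has its origin at x +10, y 0. Two 13 mm posts at x +60, y +-32, leave 51 mm for the pack. Gap height differs from job to job.
- pack_seat (a point): point on the base's top straight under the middle of the foot (30 mm above the jig's origin, at its x = +60, y = 0)
- foot_face (a point): middle of the underside of the foot, 36 (jig x) by 40 mm; moves with the plunger. Raised it is 33 to 51 mm above pack_seat. Foot, rod and knob are one piece; a fixed crosshead 26 deep (x), 88 wide, 14 to 34 mm above the raised foot_face (collars to 42), guides the rod.
- knob_top (a point): middle of the top of the black knob (36 mm across, 16 high), 76 mm straight above foot_face; press here, straight down. The framed glass head of the magnifier lamp hangs farther back, between jig and mugs (beyond x = 0.62 m, y = 0.03 to -0.20): when crossing from jig to stand keep the hand and wrist nearer the robot than that
- plunger (a joint): travel of foot and knob in m: 0 raised, positive down, 0.020 at its own lower stop. A spring lifts it when let go; pushing takes 2 N at first, 5 N at the bottom, more only once the foot bites on the pack or meets its stop. If two strips (24 mm) do not make it bite before 0.020, there is room for the third (36 mm), which does.
- stand: fixed wooden stand for the strips: a batten 140 mm long (x), 28 wide (y), top 20 mm above its origin on the table, with a cross foot 70 mm wide and 8 high at x = +45. Its -x end points to the robot's right and near side. Strips overhang its sides by 4 mm.
- strip_0: loose flat grey metal packing strip, one of four equal ones: 150 mm long (its x), 36 wide (y), 12 thick (z), 0.08 kg. Origin: centre of its underside. They start piled flat on the stand, this one lowest. Grip it across the 36 mm width about 22 mm from its -x (right, near) end: the hand then stays in front of the foot.
- strip_1: loose flat grey metal packing strip, one of four equal ones: 150 mm long (its x), 36 wide (y), 12 thick (z), 0.08 kg. Origin: centre of its underside. They start piled flat on the stand, this one second from below. Grip it across the 36 mm width about 22 mm from its -x (right, near) end: the hand then stays in front of the foot.
- strip_2: loose flat grey metal packing strip, one of four equal ones: 150 mm long (its x), 36 wide (y), 12 thick (z), 0.08 kg. Origin: centre of its underside. They start piled flat on the stand, this one third from below. Grip it across the 36 mm width about 22 mm from its -x (right, near) end: the hand then stays in front of the foot.
- strip_3: loose flat grey metal packing strip, one of four equal ones: 150 mm long (its x), 36 wide (y), 12 thick (z), 0.08 kg. Origin: centre of its underside. They start piled flat on the stand, this one top. Grip it across the 36 mm width about 22 mm from its -x (right, near) end: the hand then stays in front of the foot.
- mug: yellow mug, 80 mm across with handle, 93 high, bystander; origin: centre of its underside
- capacitor: large upright can capacitor, 35 mm across, 50 high, bystander; origin: centre of its underside
- reel: reel of solder, 62 mm across, 32 high, bystander; origin: centre of its underside

How it is judged:
On the way, in this order (a step that is already met when the one before it is completed fails the run):
1. the first strip (top of the pile) lies let go on the jig under the foot, back at the end stop (x of strip_3 in the frame of jig between 0 and 0.016 m and y of strip_3 in the frame of jig between -0.009 and 0.009 m and z of strip_3 in the frame of jig between 0.026 and 0.085 m and angle between strip_3's own z axis and vertical below 0.06 rad and angle between the x axis of strip_3 and the x axis of jig, either way round below 0.15 rad and linear speed of strip_3 below 0.02 m/s and contact force between the fingers and strip_3 below 0.3 N), for 0.2 s.
2. the second strip lies let go on the first (all of step 1 and x of strip_2 in the frame of jig between 0 and 0.016 m and y of strip_2 in the frame of jig between -0.009 and 0.009 m and z of strip_2 in the frame of jig between 0.026 and 0.085 m and angle between strip_2's own z axis and vertical below 0.06 rad and angle between the x axis of strip_2 and the x axis of jig, either way round below 0.15 rad and linear speed of strip_2 below 0.02 m/s and contact force between the fingers and strip_2 below 0.3 N), for 0.2 s.
At the end, for the whole second after the job is handed in: Held 1 s: fingers press plunger > 4 N; foot on pack and pack on jig > 3 N; the top two or three strips of the pile in the pack (10 mm from end stop, 9 mm from middle, flat to 0.06 rad, straight to 0.15), untouched by the fingers; every other strip flat on the stand, within 50 mm (all of step 2 and (contact force between plunger and strip_1 above 3 N or contact force between plunger and strip_2 above 3 N) and contact force between jig and strip_3 above 3 N and contact force between the fingers and plunger above 4 N and (((x of strip_1 in the frame of jig between 0 and 0.016 m and y of strip_1 in the frame of jig between -0.009 and 0.009 m and z of strip_1 in the frame of jig between 0.026 and 0.085 m and angle between strip_1's own z axis and vertical below 0.06 rad and angle between the x axis of strip_1 and the x axis of jig, either way round below 0.15 rad) and linear speed of strip_1 below 0.02 m/s and contact force between the fingers and strip_1 below 0.3 N) or (horizontal distance between strip_1 and stand below 0.05 m and height (world z) of strip_1 below 0.06 m and angle between strip_1's own z axis and vertical below 0.06 rad)) and horizontal distance between strip_0 and stand below 0.05 m and height (world z) of strip_0 below 0.06 m and angle between strip_0's own z axis and vertical below 0.06 rad); the arm keeps its last pose, push and grip.
It fails at once if the mug is pushed away or knocked over (distance of mug from where it was at the start of the episode above 0.03 m or angle between mug's own z axis and vertical above 0.4 rad).
It fails at once if the capacitor is pushed away or knocked over (distance of capacitor from where it was at the start of the episode above 0.03 m or angle between capacitor's own z axis and vertical above 0.4 rad).
It fails at once if the reel is pushed away or knocked over (distance of reel from where it was at the start of the episode above 0.03 m or angle between reel's own z axis and vertical above 0.4 rad).
It also fails if it takes over 72 s, if anything falls off the work surface, if the arm or the gripper's body presses on something with over 40 N, if the wrist force passes 120 N, or if a joint passes its speed limit or range.

ROBOT

A 7-joint arm with a two-finger parallel gripper is mounted at the origin on a cart in front of the work surface, level with it; the furniture and walls round the work are solid. World frame = base frame: x ahead of the robot, y to its left, z up, the work surface at z = 0. Lengths are in m, angles in rad, forces in N, time in s.
With the tool pointing down it reaches from about 0.35 to 0.9 m from the base axis. Payload 19.9 kg.
Tool frame: the origin (TCP) lies midway between the tips of the shut fingers; the grasp point (between the pads) lies 19 mm behind it (manip.grip_point_offset is the distance from the TCP to the grasp point, in m); z points along the fingers, y is the line along which they close (so a half turn about z gives the same grasp; the last joint's range is limited). The gripper opens to 85 mm and grips with 20 to 120 N. Pads are 22 mm wide; open, the fingers measure 114 mm over their backs; the gripper's body (76 mm by 85 mm) begins 54 mm behind the grasp point. The pads swing forward as they close: fully open they stand 13 mm farther back than shut.
Start: joints at [-1.238, 0.417, -0.01, 1.614, 0.005, 1.111, -0.053], TCP at [0.229, 0.582, 0.231] pointing down, gripper open.
Joint ranges: [-2.81, 2.81], [-0.39, 2.02], [-1.27, 1.25], [0.06, 2.57], [-1.19, 4.33], [0.19, 2], [-2.82, 2.82]. Speed limits (rad/s): [1.89, 1.89, 2.39, 2.39, 3.01, 3.01, 3.01].

INTERFACE

Orientations are given as a rotation vector (axis times angle).
In Python, from bench import manip gives the robot as it stands.
- The arm moves only by the shell command python3 -m handwheel 'ROWS' [FORCE]. ROWS is 1 to 10 rows, parted by a bar, with the numbers parted by spaces; each row has 7 numbers: the finger opening in m, then dx, dy, dz in a scale on which 1.0 is 1 m, then a rotation vector rx, ry, rz in a scale on which 1.0 is 90 degrees; each row is the pose to reach, as a shift and turn from the pose commanded when the command began, along the tool's axes at that moment; what a row does not reach only later rows make up. A row lasts 1/12 s, in which the tool goes at most 0.0417 m and 0.125 rad, less where a joint would pass 70% of its speed; a pose out of reach is approached as far as the arm can. The fingers move at their own pace and stop on an object; FORCE is the grip in N (left out, the last holds). Time passes only in rows, so rows that do not move let the fingers close. It prints the time, the measured TCP pose, the force, the opening and the grip force at its end. No shift or turn number may pass 1 either way. Input that does not fit is refused with a message, and nothing moves.
- manip.get_state(): the state, without advancing time (a new reading comes with each control period).
- manip.camera(name): name is "side" or "top" or "wrist"; returns a dict with "img" (400x640x3 uint8, red, green, blue), "z_map" (400x640 float32, m along the optical axis (not along the pixel's ray), 0 where there is no reading), "intrinsics" (3x3 intrinsics, pixels), "R" (3x3) and "t" (3): a world point X has camera coordinates R X + t. Camera axes: x right, y down, z forward; pixel columns grow to the right and rows downward; lengths in m; the calibration is good to about 2 mm. A picture is of the moment at which its call begins.
- manip.sign_off(): hands the job in; it is judged then, once.
The state is a dict: "clock": time; "qpos": joint angles; "dq": joint speeds; "joint_efforts": joint torques, N m; "position": TCP position; "orientation": TCP orientation; "ft_force": force on the tool from outside, world axes, zero at the start; "ft_torque": the same for the moment, N m; "opening": finger opening in m; "grip_force": force on a finger pad.
Only numpy, scipy, OpenCV 4.12 (cv2) and the standard library are available. Lean on these libraries where they do the work, as an engineer would, in place of code of your own. Each camera call takes 0.05 s, during which the arm holds its last target. There are 200 camera calls.

## Working session

There is one attempt and no reset: what is moved stays moved. The work goes in short steps, Python scripts to look and compute and a shell command to move; the robot and the scene stay as the last step left them, time stands still between calls to the robot, and variables do not carry over. Pictures are saved under pics/ and viewed, at most 10 in all, crops included, and the job is handed in when it is done.

```bash
mkdir -p pics; ls
cat > h.py <<'E'
import numpy as np, cv2
from scipy.spatial.transform import Rotation as Rn
from bench import manip
def cloud(c):
    z=c["z_map"]; K=c["intrinsics"]; v,u=np.mgrid[:z.shape[0],:z.shape[1]]
    P=np.stack([(u-K[0,2])/K[0,0]*z,(v-K[1,2])/K[1,1]*z,z],-1)
    return (P-c["t"])@c["R"]   # world = R^T (P - t)
def st():
    s=manip.get_state(); return s
def rel(target,R=None):
    s=manip.get_state(); Rt=Rn.from_rotvec(s["orientation"]).as_matrix()
    return Rt.T@(np.array(target)-s["position"])
E
python3 - <<'E'
from h import *
s=manip.get_state(); print(s)
print(Rn.from_rotvec(s["orientation"]).as_matrix().round(3), manip.grip_point_offset)
for n in("top","side"):
    c=manip.camera(n); cv2.imwrite(f"pics/{n}0.png",c["img"][:,:,::-1]); np.savez(f"{n}0.npz",**c); print(n,c["R"].round(3),c["t"],c["intrinsics"])
E
```

```text
pics
{'clock': 0.0, 'qpos': array([-1.23749842,  0.41799344, -0.01029398,  1.61420009,  0.00466902,
        1.11069597, -0.05297617]), 'dq': array([-8.57931398e-04,  5.30561969e-04, -1.36558745e-05, -8.14408647e-04,
       -2.76306668e-03,  8.23720006e-05,  9.84105181e-04]), 'joint_efforts': array([ 5.90819072e-04, -8.64437556e+01,  6.78689964e-01, -4.34901416e+01,
        1.90349563e-02,  7.63584656e-03,  1.43575579e-05]), 'position': array([0.22867778, 0.58127336, 0.23063726]), 'orientation': array([-5.85244174e-01, -3.08642710e+00,  1.98171443e-03]), 'ft_force': array([0.93155931, 0.49099928, 0.06110391]), 'ft_torque': array([-0.02474153,  0.04205677,  0.01363506]), 'grip_force': 0.0, 'opening': 0.08499889339370362}
[[-0.931  0.366 -0.   ]
 [ 0.366  0.931 -0.001]
 [-0.    -0.001 -1.   ]] 0.0187
top [[ 0.02  -1.    -0.007]
 [-0.994 -0.019 -0.105]
 [ 0.105  0.009 -0.994]] [3.68384169e-04 5.97616186e-01 1.18632050e+00] [[397.86044332   0.         318.2070854 ]
 [  0.         397.86044332 197.1231918 ]
 [  0.           0.           1.        ]]
side [[ 0.828 -0.56   0.024]
 [-0.274 -0.443 -0.854]
 [ 0.489  0.701 -0.52 ]] [-0.51715383  0.28334085  0.79606667] [[381.34079791   0.         318.0036963 ]
 [  0.         381.34079791 198.30982602]
 [  0.           0.           1.        ]]
```

View pics/top0.png

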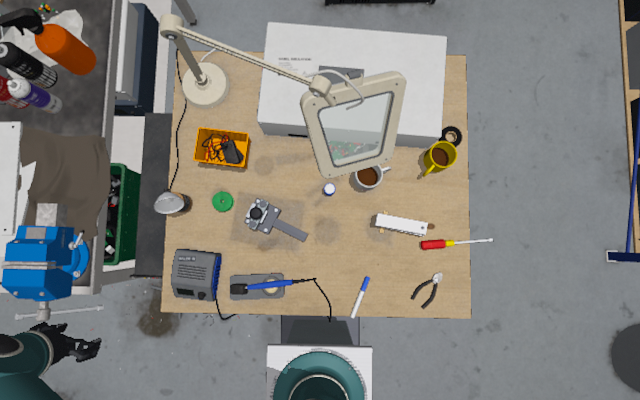

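View pics/side0.png

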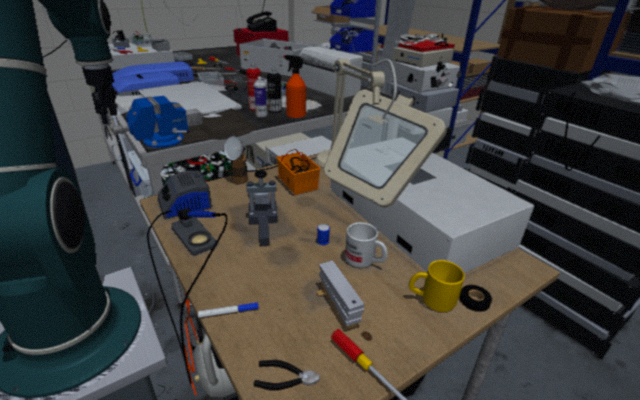

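The top view shows the jig (knob near (255,213), rail to (305,238)), the white-topped pile at about (400,223), the capacitor at (328,188) and the reel at (222,201). The side view agrees: jig (262,205), pile (342,293). Now I'll measure them.

```bash
cat > m.py <<'E'
from h import *
def rect(P2):
    (c,(w,h),a)=cv2.minAreaRect((P2*1000).astype(np.float32)); b=cv2.boxPoints((c,(w,h),a))
    e=[b[1]-b[0],b[2]-b[1]]; L=max(e,key=np.linalg.norm); 
    if L[1]<0:L=-L
    return np.round(np.array(c),1),round(max(w,h),1),round(min(w,h),1),round(np.degrees(np.arctan2(L[1],L[0])),2)
E
python3 - <<'E'
from m import *
c=dict(np.load("top0.npz")); P=cloud(c); im=c["img"]
def sub(r0,r1,c0,c1): return P[r0:r1,c0:c1].reshape(-1,3)
Q=sub(200,245,360,440); 
print(np.histogram(Q[:,2],bins=np.arange(-.01,.09,.005)))
T=Q[(Q[:,2]>.060)&(Q[:,2]<.078)]; print("pile",len(T),rect(T[:,:2]),np.median(T[:,2]))
J=sub(185,250,235,320); print(np.histogram(J[:,2],bins=np.arange(-.01,.17,.005)))
T=J[(J[:,2]>.024)&(J[:,2]<.036)]; print("base",len(T),rect(T[:,:2]),np.median(T[:,2]))
h=J[:,2].max(); print(h)
T=J[J[:,2]>h-.008]; print("knob",len(T),rect(T[:,:2]),np.median(T,0))
np.set_printoptions(linewidth=250)
print((P[192:246:2,238:312:2,2]*1000).astype(int))
E
```

```text
(array([  90, 1502, 1129,   66,   11,   18,   30,   32,    6,   11,   33,
         17,    6,    5,   91,  464,   77,    0,    0]), array([-0.01 , -0.005,  0.   ,  0.005,  0.01 ,  0.015,  0.02 ,  0.025,
        0.03 ,  0.035,  0.04 ,  0.045,  0.05 ,  0.055,  0.06 ,  0.065,
        0.07 ,  0.075,  0.08 ,  0.085]))
pile 632 (array([ 519.8, -235.1]), 150.0, 36.9, np.float32(80.37)) 0.06743957933972727
(array([ 160, 2413, 1733,   44,    7,    3,   30,  385,  276,   15,    0,
          1,    4,    1,    2,    1,   25,   20,    4,   15,   18,    5,
         11,   11,   84,   41,   52,    2,    0,    0,    1,    8,   71,
         53,    0]), array([-0.01 , -0.005,  0.   ,  0.005,  0.01 ,  0.015,  0.02 ,  0.025,
        0.03 ,  0.035,  0.04 ,  0.045,  0.05 ,  0.055,  0.06 ,  0.065,
        0.07 ,  0.075,  0.08 ,  0.085,  0.09 ,  0.095,  0.1  ,  0.105,
        0.11 ,  0.115,  0.12 ,  0.125,  0.13 ,  0.135,  0.14 ,  0.145,
        0.15 ,  0.155,  0.16 ,  0.165]))
base 683 (array([514.1, 133.6]), 190.4, 85.8, np.float32(64.66)) 0.0293709620454753
1.2426426292285968
knob 29 (array([469.4,   0.8])
[... 4452 characters left out ...]
   0   -1    0   -4   -1    0    0   -2   -1    3   -3    3   -3    2   -3   -1   -2   -2    0   -2   28   28   33   31   19    4   -2]
 [   0    6    0    1   -1    0    2   -1   -1    0    1   -2    4    0    1   -3    0    0    2   -3    0    0   -1   -2    0    1   -4   -2   -3    0   -3    0   33   28    3   -1    0]
 [   0    1   -1    3    1   -1    7    1   -1   -1    3    4   -6    0    4    0   -2    0    2   -2    0    0    0   -2 1242    0   -5    0    0   -3    3   -2    0    0   -1   -1    0]
 [  -1   -4    1   -1    3    0   -2    3   -3    2    0   -3    0    2   -3    2   -2    0    1    2   -5    2   -4   -4    0   -2    0   -2    0    1    0   -2   -1    0    0    3   -2]]
```

Run:
```python
import cv2
a=cv2.imread("pics/top0.png")[180:260,230:330];b=cv2.imread("pics/side0.png")[160:260,220:380]
a=cv2.resize(a,(500,400),interpolation=2);b=cv2.resize(b,(640,400))
cv2.imwrite("pics/crop_top.png",a)
```

```text
(no output)
```

View pics/crop_top.png

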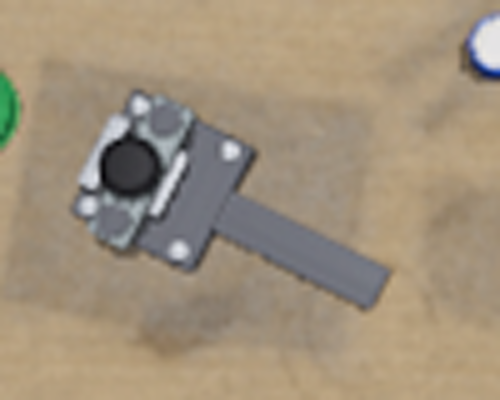

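The crop shows the jig's knob, crosshead, block and rail clearly, and the raised knob at about 154 mm suggests a gap of about 48 mm. Next I'll refine the angles and work out the first move.

```bash
cat >> h.py <<'E'
def go(xy,yaw,z):
    """shift in tool axes and turn about tool z to bring TCP to xy,z with tool y at angle yaw(deg)"""
    s=manip.get_state(); R=Rn.from_rotvec(s["orientation"]).as_matrix()
    y=np.array([np.cos(np.radians(yaw)),np.sin(np.radians(yaw)),0]); zz=np.array([0,0,-1.]); D=np.stack([np.cross(y,zz),y,zz],1)
    r=Rn.from_matrix(R.T@D).as_rotvec(); d=R.T@(np.array([*xy,z])-s["position"])
    print("t",round(s["clock"],2),"pos",s["position"].round(4),"ft",s["ft_force"].round(1),"op",round(s["opening"],4),"q7",s["qpos"][6].round(2)); print("d",d.round(4),"r",r.round(3))
E
python3 - <<'E'
from m import *
c=dict(np.load("top0.npz")); P=cloud(c)
def sub(r0,r1,c0,c1): return P[r0:r1,c0:c1].reshape(-1,3)
def pca(T):
    m=T.mean(0);w,v=np.linalg.eigh(np.cov((T-m).T));d=v[:,1]; d=d*np.sign(d[1]); return m.round(4),np.degrees(np.arctan2(d[1],d[0])).round(2),d
Q=sub(200,245,360,440);T=Q[(Q[:,2]>.060)&(Q[:,2]<.078)][:,:2]
m,a,d=pca(T);e=(T-m)@d;n=(T-m)@[-d[1],d[0]];print("pile",m,a,np.percentile(e,[1,99]),np.percentile(n,[1,99]))
J=sub(185,250,235,320);B=J[(J[:,2]>.022)&(J[:,2]<.038)][:,:2]
o=np.array([.5115,.1282]);a0=np.radians(64.66)
for k in range(4):
    d=np.array([np.cos(a0),np.sin(a0)]);n=np.array([-d[1],d[0]])
    x=(B-o)@d;y=(B-o)@n; s=(x<.012)&(x>-.088)&(abs(y)<.018); m,a,d2=pca(B[s]); a0=np.radians(a); o=o+n*((m-o)@n)
    print("rail",m,a,np.percentile((B[s]-m)@d2,[1,99]))
d=np.array([np.cos(a0),np.sin(a0)]);n=np.array([-d[1],d[0]]);x=(B-o)@d;y=(B-o)@n
s=abs(y)<.012; print("front x",np.percentile(x[s],[.5,1,2]),"o",o); s=abs(y)>.02; print("block x min",np.percentile(x[s],[1,2,4]), "y",np.percentile(y,[.5,1,99,99.5]))
K=J[(J[:,2]>.143)&(J[:,2]<.17)];print("knob",len(K),np.median(K,0),((K[:,:2].mean(0)-o)@d),(K[:,:2].mean(0)-o)@n, (K[:,:2].max(0)+K[:,:2].min(0))/2)
E
```

```text
pile [ 0.5193 -0.2344] 80.3 [-0.07389886  0.07334259] [-0.01799629  0.01762772]
rail [0.4951 0.0933] 64.69 [-0.04917385  0.04890997]
rail [0.4951 0.0933] 64.69 [-0.04917385  0.04890997]
rail [0.4951 0.0933] 64.69 [-0.04917385  0.04890997]
rail [0.4951 0.0933] 64.69 [-0.04917385  0.04890997]
front x [-0.08908283 -0.08827479 -0.08743254] o [0.51158546 0.12815952]
block x min [0.01783525 0.01821703 0.01887365] y [-0.04287582 -0.04281209  0.04151094  0.04277336]
knob 133 [0.53735177 0.18117452 0.15415152] 0.05910529288252617 -0.00023348296158252785 [0.53774241 0.18149395]
```

```bash
python3 -c "
from h import *
go((.5104,-.2866),-9.7,.14)"
```

```text
t 0.1 pos [0.2287 0.5813 0.2307] ft [ 0.4  0.4 -0.5] op 0.0855 q7 -0.05
d [-0.5798 -0.7045  0.0916] r [-1.000e-03  1.000e-03  1.365e+00]
```

Units first: turns go in shares of 90 degrees. So 1.365 rad / 1.5708 = 0.869.

```bash
R="-"; python3 -m handwheel '0.055 -0.58 -0.705 0 0 0 0.869 | 0.055 -0.58 -0.705 0 0 0 0.869 | 0.055 -0.58 -0.705 0 0 0 0.869 | 0.055 -0.58 -0.705 0 0 0 0.869 | 0.055 -0.58 -0.705 0 0 0 0.869 | 0.055 -0.58 -0.705 0 0 0 0.869 | 0.055 -0.58 -0.705 0 0 0 0.869 | 0.055 -0.58 -0.705 0 0 0 0.869 | 0.055 -0.58 -0.705 0 0 0 0.869 | 0.055 -0.58 -0.705 0 0 0 0.869' 60; python3 -c "
from h import *
go((.5104,-.2866),-9.7,.14)"
```

```text
clock: 0.93
position: [0.3572, 0.1833, 0.2312]
orientation: [-2.287, -2.154, -0.0]
ft_force: [2.2, 0.8, 0.8]
opening: 0.0554
grip_force: 0.0
t 0.93 pos [0.3572 0.1833 0.2312] ft [2.2 0.8 0.8] op 0.0554 q7 -0.61
d [-0.4599  0.181   0.0911] r [-0.    -0.     0.109]
```

In the tool's units: 0.1 rad / 1.5708 = 0.0637.

```bash
python3 -m handwheel '0.055 -0.45 0.18 0 0 0 0.0637 | 0.055 -0.45 0.18 0 0 0 0.0637 | 0.055 -0.45 0.18 0 0 0 0.0637 | 0.055 -0.45 0.18 0 0 0 0.0637 | 0.055 -0.45 0.18 0 0 0 0.0637 | 0.055 -0.45 0.18 0 0 0 0.0637 | 0.055 -0.45 0.18 0.09 0 0 0.0637 | 0.055 -0.45 0.18 0.09 0 0 0.0637 | 0.055 -0.45 0.18 0.09 0 0 0.0637 | 0.055 -0.45 0.18 0.09 0 0 0.0637' >/dev/null; python3 -m handwheel '0.055 0 0 0 0 0 0 | 0.055 0 0 0 0 0 0 | 0.055 0 0 0 0 0 0 | 0.055 0 0 0 0 0 0'; python3 -c "
from h import *
go((.5104,-.2866),-9.7,.0575)
c=manip.camera('wrist'); cv2.imwrite('pics/w1.png',c['img'][:,:,::-1]); np.savez('w1.npz',**c)"
```

```text
clock: 2.1
position: [0.4876, -0.1978, 0.172]
orientation: [-2.384, -2.046, -0.001]
ft_force: [0.5, 0.2, -0.4]
opening: 0.0552
grip_force: 0.0
t 2.1 pos [ 0.4876 -0.1978  0.172 ] ft [ 0.5  0.2 -0.4] op 0.0552 q7 0.46
d [-0.0844  0.036   0.1144] r [ 0.    -0.001  0.017]
```

View pics/w1.png

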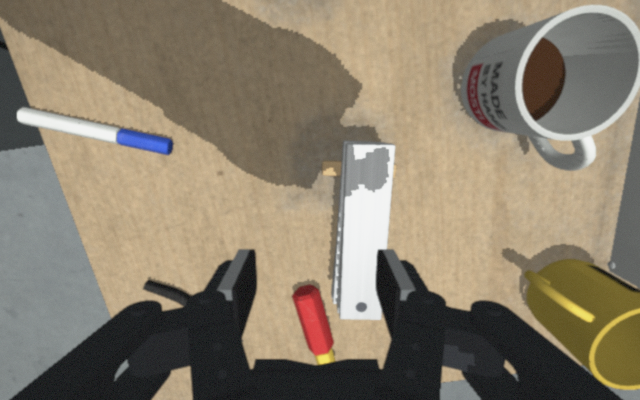

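The wrist view shows the pile's white top, (345–395, 143–320), along the view; the screwdriver lies low beside its near end and is clear of the fingers. I'll cross-check the pile pose from this depth.

Run:
```python
from m import *
c=dict(np.load("w1.npz")); P=cloud(c)[130:335,325:410].reshape(-1,3)
T=P[(P[:,2]>.062)&(P[:,2]<.074)];print(len(T),rect(T[:,:2]),np.median(T[:,2]))
go((.5104,-.2866),-9.7,.0575)
```

```text
7577 (array([ 521.6, -233.4]), 150.2, 36.4, np.float32(80.4)) 0.06860954239270474
t 2.15 pos [ 0.4877 -0.1976  0.1721] ft [0.2 0.3 0.5] op 0.0551 q7 0.46
d [-0.0846  0.0358  0.1146] r [ 0.001 -0.001  0.017]
```

In the tool's units: 0.017 rad / 1.5708 = 0.0108.

```bash
python3 -m handwheel '0.055 -0.0845 0.037 0 0 0 0.0108 | 0.055 -0.0845 0.037 0.03 0 0 0.0108 | 0.055 -0.0845 0.037 0.06 0 0 0.0108 | 0.055 -0.0845 0.037 0.09 0 0 0.0108 | 0.055 -0.0845 0.037 0.09 0 0 0.0108 | 0.055 -0.0845 0.037 0.09 0 0 0.0108 | 0.055 -0.0845 0.037 0.09 0 0 0.0108'; python3 -c "
from h import *
go((.5116,-.2863),-9.7,.0575)"
```

```text
clock: 2.73
position: [0.5121, -0.2875, 0.0838]
orientation: [2.4, 2.024, 0.002]
ft_force: [-0.0, -0.1, 1.3]
opening: 0.0547
grip_force: 0.0
t 2.73 pos [ 0.5121 -0.2875  0.0838] ft [-0.  -0.1  1.3] op 0.0547 q7 0.69
d [ 0.0011 -0.0007  0.0263] r [ 0.002  0.    -0.   ]
```

Next: lower, close, lift.

```bash
python3 -m handwheel '0.055 0.001 -0.0005 0.026 0 0 0 | 0.055 0.001 -0.0005 0.026 0 0 0 | 0.055 0.001 -0.0005 0.026 0 0 0 | 0.03 0.001 -0.0005 0.026 0 0 0 | 0.03 0.001 -0.0005 0.026 0 0 0 | 0.03 0.001 -0.0005 0.026 0 0 0 | 0.03 0.001 -0.0005 0.026 0 0 0 | 0.03 0.001 -0.0005 0.026 0 0 0 | 0.03 0.001 -0.0005 0.026 0 0 0' 60; python3 -c "
from h import *
go((.5116,-.2863),-9.7,.0575)"
```

```text
clock: 3.48
position: [0.5117, -0.2872, 0.0578]
orientation: [2.401, 2.023, 0.003]
ft_force: [-3.5, 4.0, 15.1]
opening: 0.0342
grip_force: 58.7
t 3.48 pos [ 0.5117 -0.2872  0.0578] ft [-3.5  4.  15.1] op 0.0342 q7 0.71
d [ 0.0009 -0.0003  0.0003] r [ 0.002 -0.    -0.002]
```

```bash
python3 -m handwheel '0.03 0 0 -0.02 0 0 0 | 0.03 0 0 -0.04 0 0 0 | 0.03 0 0 -0.06 0 0 0 | 0.03 0 0 -0.06 0 0 0 | 0.03 0 0 -0.06 0 0 0'; python3 -c "
from h import *
c=manip.camera('side'); cv2.imwrite('pics/s1.png',cv2.resize(c['img'][200:360,240:440,::-1],(800,600))); np.savez('s1.npz',**c);go((.4815,.0647),-25.3,.12)"
```

```text
clock: 3.9
position: [0.5114, -0.2873, 0.1174]
orientation: [2.401, 2.022, 0.002]
ft_force: [-0.1, 0.7, -1.4]
opening: 0.0342
grip_force: 60.8
t 3.95 pos [ 0.511  -0.2869  0.1164] ft [ 0.1 -0.  -2. ] op 0.0343 q7 0.66
d [ 0.3415 -0.0888 -0.0037] r [ 0.001 -0.     0.271]
```

View pics/s1.png

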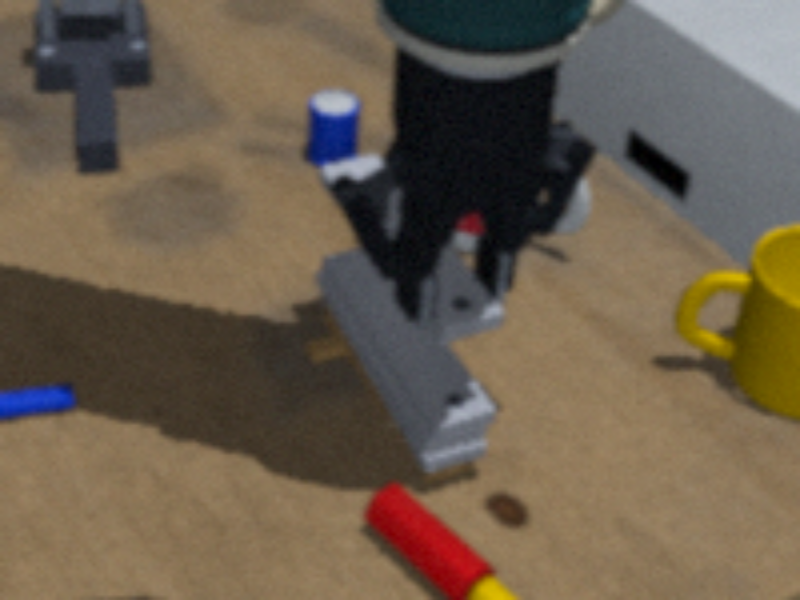

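The top strip is held and lifted, and the rest of the pile is still on the stand. I'll check the remaining pile height and the held strip's pose numerically.

Run:
```python
from m import *
c=dict(np.load("s1.npz")); P=cloud(c); v,u=np.mgrid[:400,:640]
L=(u>318)&(u<365)&(v>265)&(v<330)
Q=P[L]; print(np.histogram(Q[:,2],bins=np.arange(0,.15,.005)))
# in gripper axes
s=manip.get_state();R=Rn.from_rotvec(s["orientation"]).as_matrix()
L=(u>340)&(u<372)&(v>258)&(v<295); A=P[L]; im=c["img"][L].astype(int)
A=A[(im.min(1)>75)&(A[:,2]>.09)]; X=(A-s["position"])@R*1000; 
print(len(A),X.min(0),X.max(0));
for x in range(-25,5,3):
    k=(X[:,0]>x)&(X[:,0]<=x+3)
    if k.sum()>3: print(x,k.sum(),np.percentile(X[k,2],[5,50,95]).round(1))
```

```text
(array([486,  84,  19,   9,  53,  55,  68,  78, 124,  75, 212, 521,   1,
         0,   0,   0,   0,   0,   0,   0,   0,   0,   1,  25,  40, 247,
        33,  28,  35]), array([0.   , 0.005, 0.01 , 0.015, 0.02 , 0.025, 0.03 , 0.035, 0.04 ,
       0.045, 0.05 , 0.055, 0.06 , 0.065, 0.07 , 0.075, 0.08 , 0.085,
       0.09 , 0.095, 0.1  , 0.105, 0.11 , 0.115, 0.12 , 0.125, 0.13 ,
       0.135, 0.14 , 0.145]))
223 [-495.35842269 -313.70794286 -552.54554098] [30.84347402 32.44357238  1.4492819 ]
-25 73 [-12.2  -6.2   0.1]
-22 24 [-12.7 -11.   -4.1]
-19 15 [-12.1 -10.7  -7.5]
-16 21 [-16.3 -11.2  -9.1]
-13 8 [-12.  -10.7  -5.3]
-10 5 [-30.5 -12.5 -10.8]
-7 4 [-11.6 -10.9 -10.4]
-4 7 [-11.8 -11.1 -10.1]
-1 9 [-12.1 -11.5 -10.2]
2 4 [-11.3 -10.8 -10. ]
```

```bash
python3 -c "
from h import *
go((.4649,.0295),-25.3,.115)"
```

```text
t 3.95 pos [ 0.511  -0.2869  0.1164] ft [ 0.1 -0.  -2. ] op 0.0343 q7 0.66
d [ 0.304  -0.0992  0.0012] r [ 0.001 -0.     0.271]
```

In the tool's units: 0.27 rad / 1.5708 = 0.1719.

```bash
python3 -m handwheel '0.03 0.304 -0.099 0 0 0 0.1719 | 0.03 0.304 -0.099 0 0 0 0.1719 | 0.03 0.304 -0.099 0 0 0 0.1719 | 0.03 0.304 -0.099 0 0 0 0.1719 | 0.03 0.304 -0.099 0 0 0 0.1719 | 0.03 0.304 -0.099 0 0 0 0.1719 | 0.03 0.304 -0.099 0 0 0 0.1719 | 0.03 0.304 -0.099 0 0 0 0.1719 | 0.03 0.304 -0.099 0 0 0 0.1719 | 0.03 0.304 -0.099 0 0 0 0.1719'; python3 -c "
from h import *
go((.4649,.0295),-25.3,.035)
c=manip.camera('side'); np.savez('s2.npz',**c); cv2.imwrite('pics/s2.png',c['img'][:,:,::-1])"
```

```text
clock: 4.78
position: [0.4644, 0.031, 0.1153]
orientation: [-2.65, -1.686, 0.001]
ft_force: [-0.1, -0.8, -1.3]
opening: 0.0344
grip_force: 60.8
t 4.78 pos [0.4644 0.031  0.1153] ft [-0.1 -0.8 -1.3] op 0.0344 q7 -0.2
d [-0.0011  0.0012  0.0803] r [-0.001  0.     0.004]
```

In the tool's units: 0.004 rad / 1.5708 = 0.0025.

```bash
python3 -m handwheel '0.03 -0.001 0.001 0.04 0 0 0.0025 | 0.03 -0.001 0.001 0.08 0 0 0.0025 | 0.03 -0.001 0.001 0.08 0 0 0.0025 | 0.03 0.02 0.001 0.08 0 0 0.0025 | 0.03 0.04 0.001 0.08 0 0 0.0025 | 0.03 0.05 0.001 0.08 0 0 0.0025 | 0.03 0.05 0.001 0.08 0 0 0.0025 | 0.03 0.05 0.001 0.08 0 0 0.0025'; python3 -c "
from h import *
go((.4923,.0873),-25.3,.0315)"
```

```text
clock: 5.5
position: [0.4873, 0.0735, 0.0366]
orientation: [2.657, 1.676, 0.0]
ft_force: [0.3, -0.8, -1.9]
opening: 0.034
grip_force: 65.6
t 5.5 pos [0.4873 0.0735 0.0366] ft [ 0.3 -0.8 -1.9] op 0.034 q7 -0.16
d [ 0.0146 -0.0014  0.0051] r [ 0.001  0.    -0.004]
```

```bash
python3 -m handwheel '0.03 0.0146 -0.0014 0 0 0 0 | 0.03 0.0146 -0.0014 0 0 0 0 | 0.03 0.0146 -0.0014 0 0 0 0 | 0.03 0.0146 -0.0014 0.005 0 0 0 | 0.03 0.0146 -0.0014 0.005 0 0 0 | 0.03 0.0146 -0.0014 0.005 0 0 0'; python3 -c "
from h import *
go((.4923,.0873),-25.3,.0315)
c=manip.camera('side'); np.savez('s3.npz',**c); cv2.imwrite('pics/s3.png',cv2.resize(c['img'][160:260,200:330,::-1],(780,600)))"
```

```text
clock: 6.0
position: [0.4922, 0.0869, 0.0307]
orientation: [2.658, 1.675, 0.0]
ft_force: [0.4, -0.6, 6.1]
opening: 0.0341
grip_force: 66.4
t 6.0 pos [0.4922 0.0869 0.0307] ft [ 0.4 -0.6  6.1] op 0.0341 q7 -0.17
d [ 0.0004 -0.     -0.0008] r [ 0.     0.    -0.005]
```

View pics/s3.png

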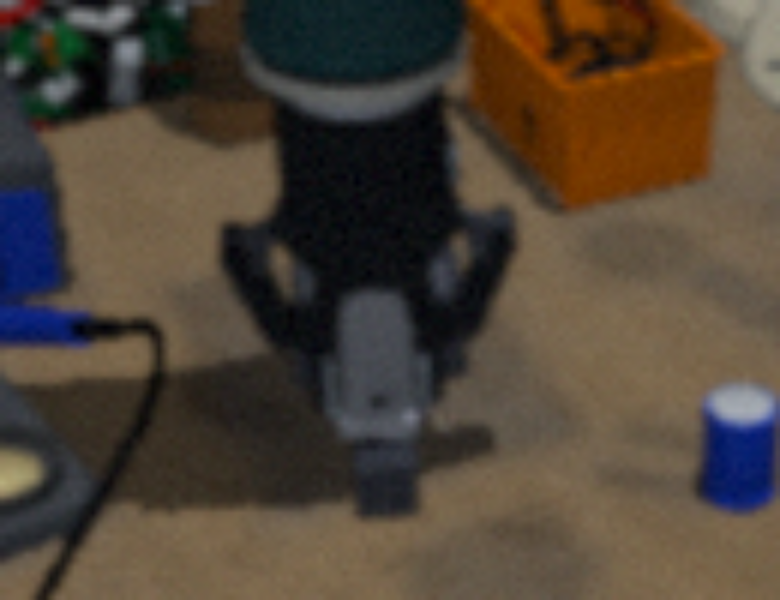

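The strip is held on the rail (near end at about (375,415) in the crop) and presses on the jig with 6 N. I'll feel for the end stop with a small forward push.

```bash
python3 -m handwheel '0.03 0.001 0 0 0 0 0 | 0.03 0.002 0 -0.0005 0 0 0 | 0.03 0.003 0 -0.0005 0 0 0 | 0.03 0.003 0 -0.0005 0 0 0 | 0.03 0.003 0 -0.0005 0 0 0'; python3 -c "
from h import *
go((.4923,.0873),-25.3,.0315)"
```

```text
clock: 6.47
position: [0.4929, 0.0894, 0.0309]
orientation: [2.657, 1.675, -0.002]
ft_force: [-2.7, -6.4, 2.0]
opening: 0.034
grip_force: 66.0
t 6.47 pos [0.4929 0.0894 0.0309] ft [-2.7 -6.4  2. ] op 0.034 q7 -0.18
d [-0.0021  0.0003 -0.0006] r [-0.     0.001 -0.005]
```

The force came back straight along the jig's axis at TCP (0.4929, 0.0894), so the strip is at the end stop. Now I'll release and lift.

```bash
python3 -m handwheel '0.03 -0.002 0 0 0 0 0 | 0.05 -0.002 0 0 0 0 0 | 0.055 -0.002 0 0 0 0 0 | 0.055 -0.002 0 0 0 0 0 | 0.055 -0.002 0 0 0 0 0 | 0.055 -0.002 0 -0.02 0 0 0 | 0.055 -0.002 0 -0.05 0 0 0 | 0.055 -0.002 0 -0.09 0 0 0 | 0.055 -0.002 0 -0.09 0 0 0'; python3 -c "
from h import *
go((.5116,-.2863),-9.7,.10)
c=manip.camera('wrist'); np.savez('w2.npz',**c)
from m import rect
P=cloud(c).reshape(-1,3);d=np.array([.4274,.9041]);n=np.array([-d[1],d[0]]);o=np.array([.5115,.128])
x=(P[:,:2]-o)@d;y=(P[:,:2]-o)@n;k=(abs(P[:,2]-.0425)<.006)&(abs(y)<.04)&(x>-.09)&(x<.04)
T=P[k];print(len(T),np.median(T[:,2]),'x',np.percentile(x[k],[.5,1,5]),'y',np.percentile(y[k],[1,3,50,97,99]),rect(T[:,:2]))"
```

```text
clock: 7.22
position: [0.4951, 0.0889, 0.1264]
orientation: [2.656, 1.675, 0.01]
ft_force: [1.4, 0.1, 1.4]
opening: 0.0552
grip_force: 0.0
t 7.22 pos [0.4951 0.0889 0.1264] ft [1.4 0.1 1.4] op 0.0552 q7 -0.3
d [-0.3316  0.1765  0.0256] r [ 0.005 -0.004 -0.276]
7747 0.04260460999416691 x [-0.0628164  -0.06217284 -0.05731529] y [-0.01768962 -0.01674362  0.00018096  0.01700265  0.01813204] (array([508.4, 116.2]), 103.7, 69.5, np.float32(64.69))
```

Strip 3 lies flat, centred and at the stop. I'll go back for the next one, whose top is at 56 mm.

In the tool's units: -0.276 rad / 1.5708 = -0.1757.

```bash
python3 -m handwheel '0.055 -0.332 0.176 0 0 0 -0.1757 | 0.055 -0.332 0.176 0 0 0 -0.1757 | 0.055 -0.332 0.176 0 0 0 -0.1757 | 0.055 -0.332 0.176 0 0 0 -0.1757 | 0.055 -0.332 0.176 0 0 0 -0.1757 | 0.055 -0.332 0.176 0 0 0 -0.1757 | 0.055 -0.332 0.176 0 0 0 -0.1757 | 0.055 -0.332 0.176 0 0 0 -0.1757 | 0.055 -0.332 0.176 0 0 0 -0.1757 | 0.055 -0.332 0.176 0.02 0 0 -0.1757' >/dev/null; python3 -m handwheel '0.055 0 0 0 0 0 0 | 0.055 0 0 0 0 0 0'; python3 -c "
from h import *
go((.5116,-.2863),-9.7,.0465)
from m import rect
c=manip.camera('wrist');P=cloud(c).reshape(-1,3)
T=P[(abs(P[:,2]-.0565)<.005)&(np.hypot(P[:,0]-.51,P[:,1]+.24)<.1)];print(len(T),rect(T[:,:2]),np.median(T[:,2]))
c=manip.camera('side');P=cloud(c)[255:345,305:380].reshape(-1,3)
T=P[(abs(P[:,2]-.0565)<.004)];print(len(T),rect(T[:,:2]),np.median(T[:,2]))
"
```

```text
clock: 8.27
position: [0.5076, -0.2867, 0.0999]
orientation: [-2.401, -2.023, 0.002]
ft_force: [0.1, 0.7, -0.3]
opening: 0.0547
grip_force: 0.0
t 8.27 pos [ 0.5076 -0.2867  0.0999] ft [ 0.1  0.7 -0.3] op 0.0547 q7 0.69
d [0.001  0.004  0.0534] r [-0.003 -0.    -0.001]
17248 (array([ 521.5, -238.1]), 146.3, 36.0, np.float32(79.14)) 0.05661097018613742
490 (array([ 521.6, -241.2]), 150.3, 36.4, np.float32(78.8)) 0.055816822052883755
```

```bash
python3 -c "
from h import *
go((.5109,-.2930),-11,.0465)"
```

```text
t 8.37 pos [ 0.5088 -0.2856  0.1012] ft [1.  0.7 0.1] op 0.055 q7 0.69
d [-0.007   0.0034  0.0547] r [-0.    -0.     0.024]
```

In the tool's units: 0.024 rad / 1.5708 = 0.0153.

```bash
python3 -m handwheel '0.055 -0.007 0.0035 0.02 0 0 0.0153 | 0.055 -0.007 0.0035 0.04 0 0 0.0153 | 0.055 -0.007 0.0035 0.054 0 0 0.0153 | 0.055 -0.007 0.0035 0.054 0 0 0.0153 | 0.055 -0.007 0.0035 0.054 0 0 0.0153'; python3 -c "
from h import *
go((.5109,-.2930),-11,.0475)"
```

```text
clock: 8.78
position: [0.511, -0.2933, 0.0473]
orientation: [-2.423, -1.998, 0.0]
ft_force: [-0.5, 0.1, 0.1]
opening: 0.0552
grip_force: 0.0
t 8.78 pos [ 0.511  -0.2933  0.0473] ft [-0.5  0.1  0.1] op 0.0552 q7 0.72
d [ 0.0003 -0.0001 -0.0002] r [-0.001 -0.     0.   ]
```

```bash
python3 -m handwheel '0.03 0 0 0 0 0 0 | 0.03 0 0 0 0 0 0 | 0.03 0 0 0 0 0 0 | 0.03 0 0 0 0 0 0 | 0.03 0 0 0 0 0 0 | 0.03 0 0 0 0 0 0' 60;  python3 -m handwheel '0.03 0 0 -0.02 0 0 0 | 0.03 0 0 -0.04 0 0 0 | 0.03 0 0 -0.07 0 0 0 | 0.03 0 0 -0.07 0 0 0 | 0.03 0 0 -0.07 0 0 0'; python3 -c "
from m import *
s=manip.get_state();R=Rn.from_rotvec(s['orientation']).as_matrix()
for n in ('wrist','side'):
  c=manip.camera(n);P=cloud(c)
  if n=='side':
    P=P[265:330,318:372]; Q=P.reshape(-1,3); print(np.histogram(Q[:,2],bins=np.arange(0,.15,.004))[0]); T=Q[abs(Q[:,2]-.044)<.003]; print(rect(T[:,:2]),len(T))
  X=(P.reshape(-1,3)-s['position'])@R*1000
  k=(abs(X[:,1])<17)&(X[:,2]>-20)&(X[:,2]<8)&(X[:,0]<140)&(X[:,0]>-40);X=X[k]
  for a in range(-30,135,15):
    q=X[(X[:,0]>a)&(X[:,0]<a+15)]
    if len(q)>5: print(n,a,len(q),np.percentile(q[:,2],[10,50,90]).round(1),q[:,1].mean().round(1),q[:,0].min().round(1),q[:,0].max().round(1))
go((.4649,.0295),-25.3,.12)"
```

```text
clock: 9.28
position: [0.5116, -0.2941, 0.0487]
orientation: [2.424, 1.997, 0.002]
ft_force: [-2.6, 2.3, 9.4]
opening: 0.0338
grip_force: 59.0
clock: 9.7
position: [0.5119, -0.2943, 0.1193]
orientation: [2.422, 1.996, 0.003]
ft_force: [-0.2, 0.3, -2.0]
opening: 0.034
grip_force: 60.5
wrist -30 125 [-8.1 -7.5 -6.9] 0.1 -16.6 -15.0
wrist -15 2207 [-8.6 -7.9 -7.2] 0.4 -15.0 -0.0
wrist 0 2418 [-8.7 -7.8 -7.1] 0.6 0.0 15.0
wrist 15 2539 [-8.5 -7.7 -7. ] 0.0 15.0 30.0
wrist 30 2793 [-8.4 -7.7 -6.9] -0.0 30.0 45.0
wrist 45 3040 [-8.4 -7.6 -6.8] -0.0 45.0 60.0
wrist 60 3387 [-8.4 -7.5 -6.7] -0.0 60.0 75.0
wrist 75 3628 [-8.3 -7.5 -6.6] -0.1 75.0 90.0
wrist 90 4083 [-8.3 -7.4 -6.5] -0.1 90.0 105.0
wrist 105 1228 [-8.2 -7.3 -6.5] -0.1 105.0 109.6
[725  80  42  14   5  46  46  48  48  64 470 342   0   0   0   0   0   0
   0   0   0   0   0   0   0   0   0   0  15  23  66 192  31  30  28  34
  33]
(array([ 519.2, -238.2]), 151.9, 37.0, np.float32(78.85)) 795
side -30 91 [-6.6 -2.9  3.5] -0.5 -21.0 -15.5
side -15 77 [-7.4 -5.9 -4.5] 2.1 -14.8 -0.5
side 0 52 [-7.8 -6.  -4.6] 6.2 0.0 14.9
side 15 31 [-6.5 -5.8 -5. ] 9.8 15.2 29.0
t 9.8 pos [ 0.5108 -0.2937  0.1172] ft [-0.3 -0.2 -0.4] op 0.0339 q7 0.67
d [ 0.3085 -0.107  -0.0028] r [ 0.    -0.     0.249]
```

In the tool's units: 0.25 rad / 1.5708 = 0.1592.

```bash
python3 -m handwheel '0.03 0.308 -0.107 0 0 0 0.1592 | 0.03 0.308 -0.107 0 0 0 0.1592 | 0.03 0.308 -0.107 0 0 0 0.1592 | 0.03 0.308 -0.107 0 0 0 0.1592 | 0.03 0.308 -0.107 0 0 0 0.1592 | 0.03 0.308 -0.107 0 0 0 0.1592 | 0.03 0.308 -0.107 0 0 0 0.1592 | 0.03 0.308 -0.107 0 0 0 0.1592 | 0.03 0.308 -0.107 0 0 0 0.1592 | 0.03 0.308 -0.107 0 0 0 0.1592'; python3 -c "
from h import *
go((.4649,.0295),-25.3,.052)"
```

```text
clock: 10.63
position: [0.4643, 0.0308, 0.1166]
orientation: [-2.651, -1.685, 0.002]
ft_force: [0.1, -0.9, -1.2]
opening: 0.0338
grip_force: 60.5
t 10.63 pos [0.4643 0.0308 0.1166] ft [ 0.1 -0.9 -1.2] op 0.0338 q7 -0.18
d [-0.0009  0.0012  0.0646] r [-0.001  0.001  0.003]
```

In the tool's units: 0.004 rad / 1.5708 = 0.0025.

```bash
python3 -m handwheel '0.03 -0.001 0.001 0.04 0 0 0.0025 | 0.03 -0.001 0.001 0.065 0 0 0.0025 | 0.03 -0.001 0.001 0.065 0 0 0.0025 | 0.03 0.02 0.001 0.065 0 0 0.0025 | 0.03 0.04 0.001 0.065 0 0 0.0025 | 0.03 0.057 0 0.065 0 0 0.0025 | 0.03 0.057 0 0.065 0 0 0.0025 | 0.03 0.057 0 0.065 0 0 0.0025'; python3 -c "
from h import *
go((.4925,.0878),-25.3,.0463)"
```

```text
clock: 11.3
position: [0.4898, 0.0798, 0.053]
orientation: [2.658, 1.674, 0.0]
ft_force: [-0.3, -0.2, -0.5]
opening: 0.0339
grip_force: 60.6
t 11.3 pos [0.4898 0.0798 0.053 ] ft [-0.3 -0.2 -0.5] op 0.0339 q7 -0.17
d [ 0.0084 -0.001   0.0067] r [ 0.001  0.    -0.005]
```

```bash
python3 -m handwheel '0.03 0.006 -0.001 0 0 0 0 | 0.03 0.006 -0.001 0.003 0 0 0 | 0.03 0.006 -0.001 0.006 0 0 0 | 0.03 0.006 -0.001 0.0065 0 0 0 | 0.03 0.006 -0.001 0.0065 0 0 0'; python3 -m handwheel '0.03 0.0015 0 0 0 0 0 | 0.03 0.003 0 0 0 0 0 | 0.03 0.0045 0 0 0 0 0 | 0.03 0.0045 0 0 0 0 0 | 0.03 0.0045 0 0 0 0 0'; python3 -c "
from h import *
go((.4925,.0878),-25.3,.0463)"
```

```text
clock: 11.72
position: [0.4912, 0.0858, 0.0465]
orientation: [-2.658, -1.672, -0.001]
ft_force: [-9.4, 1.8, 31.3]
opening: 0.0336
grip_force: 64.1
clock: 12.13
position: [0.4922, 0.0868, 0.0465]
orientation: [2.661, 1.669, -0.003]
ft_force: [-16.5, -16.8, 41.3]
opening: 0.0338
grip_force: 65.3
t 12.13 pos [0.4922 0.0868 0.0465] ft [-16.5 -16.8  41.3] op 0.0338 q7 -0.18
d [ 0.001  -0.0002  0.0002] r [-0.     0.002 -0.009]
```

Pressing too hard (41 N). I'll ease up, then feel for the stop again.

```bash
python3 -m handwheel '0.03 -0.003 0 -0.002 0 0 0 | 0.03 -0.003 0 -0.003 0 0 0 | 0.03 -0.003 0 -0.003 0 0 0 | 0.03 -0.003 0 -0.003 0 0 0'; python3 -m handwheel '0.03 0.001 0 0 0 0 0 | 0.03 0.002 0 0 0 0 0 | 0.03 0.0035 0 0 0 0 0 | 0.03 0.0035 0 0 0 0 0'; python3 -c "
from h import *
go((.4925,.0878),-25.3,.0463)"
```

```text
clock: 12.47
position: [0.4915, 0.087, 0.0484]
orientation: [2.659, 1.673, -0.001]
ft_force: [-1.2, -4.2, -0.8]
opening: 0.0337
grip_force: 60.6
clock: 12.8
position: [0.4913, 0.0872, 0.0477]
orientation: [2.659, 1.669, -0.008]
ft_force: [-8.9, -22.0, 0.2]
opening: 0.0338
grip_force: 60.7
t 12.8 pos [0.4913 0.0872 0.0477] ft [ -8.9 -22.    0.2] op 0.0338 q7 -0.18
d [0.0011 0.0008 0.0014] r [-0.001  0.005 -0.008]
```

At the stop again, with the force purely along the axis. I'll relax, set down, release and lift.

```bash
python3 -m handwheel '0.03 -0.003 0 0 0 0 0 | 0.03 -0.003 0 0.0012 0 0 0 | 0.05 -0.003 0 0.0012 0 0 0 | 0.055 -0.003 0 0.0012 0 0 0 | 0.055 -0.003 0 0.0012 0 0 0 | 0.055 -0.003 0 -0.02 0 0 0 | 0.055 -0.003 0 -0.05 0 0 0 | 0.055 -0.003 0 -0.08 0 0 0 | 0.055 -0.003 0 -0.08 0 0 0'; python3 -c "
from h import *
c=manip.camera('wrist')
from m import rect
P=cloud(c).reshape(-1,3);d=np.array([.4274,.9041]);n=np.array([-d[1],d[0]]);o=np.array([.5115,.128])
x=(P[:,:2]-o)@d;y=(P[:,:2]-o)@n;k=(abs(P[:,2]-.0545)<.006)&(abs(y)<.026)&(x>-.09)&(x<.04)
T=P[k];print(len(T),np.median(T[:,2]),'x',np.percentile(x[k],[.5,1,5]),'y',np.percentile(y[k],[1,3,50,97,99]),rect(T[:,:2]))
k&=abs(y)<.016
for a in np.arange(-.06,.03,.02): q=k&(abs(x-a)<.01); print(a.round(2),np.median(P[q,2]).round(4))
k=(P[:,2]>.1)&(np.hypot(P[:,0]-.537,P[:,1]-.182)<.03)&(P[:,2]<.17); print('knob?',k.sum(),np.percentile(P[k],[50,95],0) if k.sum() else 0)
go((.537,.182),-25.3,.19)"
```

```text
clock: 13.55
position: [0.4941, 0.0884, 0.133]
orientation: [2.658, 1.673, 0.009]
ft_force: [0.2, 0.3, 1.5]
opening: 0.0552
grip_force: 0.0
8032 0.0546053320783347 x [-0.06166507 -0.06098713 -0.05597184] y [-0.01622208 -0.01548169  0.00137889  0.01813895  0.01891574] (array([505.4, 118.3]), 102.6, 36.0, np.float32(64.62))
-0.06 0.0546
-0.04 0.0546
-0.02 0.0546
0.0 0.0546
0.02 0.0546
knob? 8605 [[0.53418301 0.17723137 0.15356987]
 [0.56098953 0.19643024 0.15693367]]
t 13.6 pos [0.4933 0.0888 0.1309] ft [-1.   0.6 -0.3] op 0.055 q7 -0.29
d [ 0.1032 -0.0007 -0.0587] r [ 0.003 -0.004 -0.005]
```

Strip 2 lies flat at the stop. Now the feel test: shut the fingers, move over the knob and press.

```bash
python3 -m handwheel '0 0 0 -0.04 0 0 0 | 0 0 0 -0.055 0 0 0 | 0 0.03 0 -0.055 0 0 0 | 0 0.06 0 -0.055 0 0 0 | 0 0.103 0 -0.055 0 0 0 | 0 0.103 0 -0.055 0 0 0 | 0 0.103 0 -0.035 0 0 0 | 0 0.103 0 -0.035 0 0 0 | 0 0.103 0 -0.035 0 0 0' 60; python3 -c "
from h import *
go((.537,.1815),-25.3,.155)"
```

```text
clock: 14.35
position: [0.5358, 0.1805, 0.1627]
orientation: [2.659, 1.674, -0.004]
ft_force: [-0.6, 0.3, 1.0]
opening: 0.0002
grip_force: 0.0
t 14.35 pos [0.5358 0.1805 0.1627] ft [-0.6  0.3  1. ] op 0.0002 q7 -0.45
d [0.0015 0.0007 0.0077] r [-0.001  0.002 -0.006]
```

```bash
python3 -m handwheel '0 0.0015 0.0007 0.006 0 0 0 | 0 0.0015 0.0007 0.01 0 0 0 | 0 0.0015 0.0007 0.014 0 0 0 | 0 0.0015 0.0007 0.014 0 0 0'; python3 -m handwheel '0 0 0 0.005 0 0 0 | 0 0 0 0.009 0 0 0 | 0 0 0 0.009 0 0 0'; python3 -m handwheel '0 0 0 0.003 0 0 0 | 0 0 0 0.003 0 0 0';python3 -m handwheel '0 0 0 0.002 0 0 0 | 0 0 0 0.002 0 0 0'
```

```text
clock: 14.68
position: [0.5378, 0.1818, 0.1493]
orientation: [2.659, 1.674, 0.0]
ft_force: [1.2, 1.1, 3.4]
opening: -0.0001
grip_force: 1.4
clock: 14.93
position: [0.5377, 0.1818, 0.1401]
orientation: [2.658, 1.674, 0.0]
ft_force: [2.1, 0.8, 4.2]
opening: 0.0
grip_force: 2.1
clock: 15.1
position: [0.5377, 0.1818, 0.1374]
orientation: [2.658, 1.674, 0.0]
ft_force: [2.0, 1.0, 4.5]
opening: 0.0002
grip_force: 2.3
clock: 15.27
position: [0.5378, 0.1818, 0.1358]
orientation: [2.659, 1.674, 0.0]
ft_force: [0.3, 0.3, 4.9]
opening: 0.0001
grip_force: 2.4
```

```bash
python3 -m handwheel '0 0 0 0.0015 0 0 0 | 0 0 0 0.0015 0 0 0'; python3 -m handwheel '0 0 0 0.001 0 0 0 | 0 0 0 0.001 0 0 0';python3 -m handwheel '0 0 0 0.001 0 0 0 | 0 0 0 0.001 0 0 0'
```

```text
clock: 15.43
position: [0.538, 0.1818, 0.1355]
orientation: [-2.658, -1.673, -0.001]
ft_force: [-9.4, -1.9, 28.4]
opening: 0.0
grip_force: 13.9
clock: 15.6
position: [0.5382, 0.1818, 0.1353]
orientation: [-2.658, -1.673, -0.002]
ft_force: [-13.6, -2.4, 43.3]
opening: -0.0001
grip_force: 22.1
clock: 15.77
position: [0.5384, 0.1818, 0.1351]
orientation: [-2.657, -1.672, -0.003]
ft_force: [-20.8, -4.5, 60.0]
opening: -0.0002
grip_force: 30.2
```

The wall is at 0.1355 m, so foot_face is at about 59.5 mm, while the pack top is at 54 mm. The foot ran down to its own stop without biting, so a third strip is needed.

```bash
python3 -m handwheel '0 0 0 -0.02 0 0 0 | 0 0 0 -0.05 0 0 0 | 0 0 0 -0.06 0 0 0 | 0 0 0 -0.06 0 0 0' >/dev/null; python3 -c "
from h import *
go((.5086,-.291),-11,.12)"
```

```text
t 16.1 pos [0.5385 0.1821 0.1944] ft [-0.5  0.4 -0.2] op -0.0002 q7 -0.47
d [-0.4397  0.1774  0.0735] r [ 0.002 -0.002 -0.255]
```

Units first: turns go in shares of 90 degrees. So -0.255 rad / 1.5708 = -0.1623.

```bash
python3 -m handwheel '0.055 -0.2 0.04 0 0 0 -0.0637 | 0.055 -0.2 0.04 0 0 0 -0.0637 | 0.055 -0.2 0.04 0 0 0 -0.0637 | 0.055 -0.2 0.04 0 0 0 -0.0637 | 0.055 -0.2 0.04 0 0 0 -0.0637 | 0.055 -0.44 0.178 0 0 0 -0.1623 | 0.055 -0.44 0.178 0 0 0 -0.1623 | 0.055 -0.44 0.178 0 0 0 -0.1623 | 0.055 -0.44 0.178 0.02 0 0 -0.1623 | 0.055 -0.44 0.178 0.04 0 0 -0.1623' >/dev/null; python3 -m handwheel '0.055 0 0 0 0 0 0 | 0.055 0 0 0 0 0 0'; python3 -c "
from m import *
c=manip.camera('wrist');P=cloud(c).reshape(-1,3)
T=P[(abs(P[:,2]-.0445)<.004)&(np.hypot(P[:,0]-.51,P[:,1]+.24)<.12)];print(len(T),rect(T[:,:2]),np.median(T[:,2]))
c=manip.camera('side');P=cloud(c)[255:345,305:380].reshape(-1,3)
T=P[(abs(P[:,2]-.0445)<.003)];print(len(T),rect(T[:,:2]),np.median(T[:,2]))
go((.5086,-.291),-11,.035)
"
```

```text
clock: 17.1
position: [0.5007, -0.2178, 0.1736]
orientation: [-2.429, -1.991, 0.004]
ft_force: [-0.5, 0.9, -0.6]
opening: 0.0551
grip_force: 0.0
7057 (array([ 519.1, -234.3]), 149.8, 36.1, np.float32(78.61)) 0.04461919451809145
807 (array([ 543.6, -214.8]), 213.1, 107.6, np.float32(45.21)) 0.043947557115711154
t 17.2 pos [ 0.502  -0.2145  0.1743] ft [-0.8  0.3  0.2] op 0.055 q7 0.52
d [-0.0739  0.0213  0.1392] r [-0.001 -0.     0.   ]
```

In the tool's units: -0.005 rad / 1.5708 = -0.0032.

```bash
python3 -m handwheel '0.055 -0.071 0.021 0 0 0 -0.0032 | 0.055 -0.071 0.021 0.04 0 0 -0.0032 | 0.055 -0.071 0.021 0.08 0 0 -0.0032 | 0.055 -0.071 0.021 0.12 0 0 -0.0032 | 0.055 -0.071 0.021 0.12 0 0 -0.0032 | 0.055 -0.071 0.021 0.12 0 0 -0.0032 | 0.055 -0.071 0.021 0.12 0 0 -0.0032' >/dev/null; python3 -c "
from h import *
go((.5083,-.2877),-11.3,.036)"
```

```text
t 17.78 pos [ 0.5103 -0.2881  0.0568] ft [-0.5  0.6  0.7] op 0.055 q7 0.76
d [ 0.0001 -0.0021  0.0208] r [0.001 0.    0.012]
```

In the tool's units: 0.01 rad / 1.5708 = 0.0064.

```bash
python3 -m handwheel '0.055 0 -0.002 0.0205 0 0 0.0064 | 0.055 0 -0.002 0.0205 0 0 0.0064 | 0.055 0 -0.002 0.0205 0 0 0.0064 | 0.03 0 -0.002 0.0205 0 0 0.0064 | 0.03 0 -0.002 0.0205 0 0 0.0064 | 0.03 0 -0.002 0.0205 0 0 0.0064 | 0.03 0 -0.002 0.0205 0 0 0.0064 | 0.03 0 -0.002 0.0205 0 0 0.0064 | 0.03 0 -0.002 0.0205 0 0 0.0064' 60;  python3 -m handwheel '0.03 0 0 -0.02 0 0 0 | 0.03 0 0 -0.04 0 0 0 | 0.03 0 0 -0.08 0 0 0 | 0.03 0 0 -0.08 0 0 0 | 0.03 0 0 -0.08 0 0 0'; python3 -c "
from m import *
for n in ('wrist','side'):
  c=manip.camera(n);P=cloud(c); s=manip.get_state();R=Rn.from_rotvec(s['orientation']).as_matrix()
  if n=='side':
    P=P[265:330,318:372]; Q=P.reshape(-1,3); print(np.histogram(Q[:,2],bins=np.arange(0,.15,.004))[0]); T=Q[abs(Q[:,2]-.032)<.003]; T=T[abs(T[:,0]-.52)<.04]; print(rect(T[:,:2]),len(T))
  X=(P.reshape(-1,3)-s['position'])@R*1000
  k=(abs(X[:,1])<17)&(X[:,2]>-20)&(X[:,2]<8)&(X[:,0]<140)&(X[:,0]>-40);X=X[k]
  for a in range(-30,135,30):
    q=X[(X[:,0]>a)&(X[:,0]<a+15)]
    if len(q)>5: print(n,a,len(q),np.percentile(q[:,2],[10,50,90]).round(1),q[:,1].mean().round(1),q[:,0].min().round(1),q[:,0].max().round(1))
go((.4649,.0295),-25.3,.12)"
```

```text
clock: 18.53
position: [0.5084, -0.2885, 0.0367]
orientation: [2.428, 1.992, 0.003]
ft_force: [-3.4, 4.7, 19.2]
opening: 0.0342
grip_force: 58.1
clock: 18.95
position: [0.5087, -0.2888, 0.1172]
orientation: [2.426, 1.99, 0.004]
ft_force: [0.3, 0.1, -1.1]
opening: 0.0339
grip_force: 61.0
wrist -30 616 [-10.   -9.3  -8.6] -0.0 -20.4 -15.0
wrist 0 2397 [-10.1  -9.3  -8.6] -0.4 0.0 15.0
wrist 30 2792 [-9.9 -9.1 -8.3] 0.0 30.0 45.0
wrist 60 3393 [-9.8 -9.  -8.1] 0.0 60.0 75.0
wrist 90 4093 [-9.7 -8.8 -8. ] 0.0 90.0 105.0
[871  69  50  14   5  33  61 445 347   0   0   0   0   0   0   0   0   0
   0   0   0   0   0   0   0   0   0   3  28  29 223  60  29  33  27  34
  28]
(array([ 520. , -241.9]), 151.9, 36.6, np.float32(76.86)) 773
side -30 116 [-8.8 -6.8  0.7] -1.4 -25.1 -15.1
side 0 47 [-9.4 -8.  -7. ] 6.6 0.0 14.4
t 19.05 pos [ 0.5076 -0.2881  0.1148] ft [ 0.7 -0.4 -1.8] op 0.0341 q7 0.7
d [ 0.3031 -0.1038 -0.0052] r [ 0.001 -0.     0.245]
```

In the tool's units: 0.245 rad / 1.5708 = 0.156.

```bash
python3 -m handwheel '0.03 0.303 -0.104 0 0 0 0.156 | 0.03 0.303 -0.104 0 0 0 0.156 | 0.03 0.303 -0.104 0 0 0 0.156 | 0.03 0.303 -0.104 0 0 0 0.156 | 0.03 0.303 -0.104 0 0 0 0.156 | 0.03 0.303 -0.104 0 0 0 0.156 | 0.03 0.303 -0.104 0 0 0 0.156 | 0.03 0.303 -0.104 0 0 0 0.156 | 0.03 0.303 -0.104 0 0 0 0.156 | 0.03 0.303 -0.104 0 0 0 0.156' >/dev/null; python3 -m handwheel '0.03 0 0 0 0 0 0'; python3 -c "
from h import *
go((.4649,.0295),-25.3,.062)"
```

```text
clock: 19.97
position: [0.4645, 0.0287, 0.1142]
orientation: [2.654, 1.68, -0.001]
ft_force: [0.2, -0.4, -1.2]
opening: 0.0338
grip_force: 61.0
t 19.97 pos [0.4645 0.0287 0.1142] ft [ 0.2 -0.4 -1.2] op 0.0338 q7 -0.11
d [0.001  0.0001 0.0522] r [-0.     0.001 -0.   ]
```

```bash
python3 -m handwheel '0.03 0 0 0.03 0 0 0 | 0.03 0 0 0.052 0 0 0 | 0.03 0 0 0.052 0 0 0 | 0.03 0 0 0.052 0 0 0 | 0.03 0.02 0 0.052 0 0 0 | 0.03 0.04 0 0.052 0 0 0 | 0.03 0.055 0 0.052 0 0 0 | 0.03 0.055 0 0.052 0 0 0 | 0.03 0.055 0 0.052 0 0 0'; python3 -c "
from h import *
go((.4925,.0878),-25.3,.0578)"
```

```text
clock: 20.72
position: [0.4889, 0.0787, 0.0637]
orientation: [2.653, 1.681, 0.002]
ft_force: [-0.1, -0.4, -0.8]
opening: 0.034
grip_force: 61.0
t 20.72 pos [0.4889 0.0787 0.0637] ft [-0.1 -0.4 -0.8] op 0.034 q7 -0.11
d [ 0.0098 -0.0007  0.0059] r [ 0.001 -0.    -0.   ]
```

```bash
python3 -m handwheel '0.03 0.004 -0.0005 0 0 0 0 | 0.03 0.008 -0.0005 0.002 0 0 0 | 0.03 0.008 -0.0005 0.004 0 0 0 | 0.03 0.008 -0.0005 0.004 0 0 0'; python3 -m handwheel '0.03 0.0015 0 0 0 0 0 | 0.03 0.003 0 0 0 0 0 | 0.03 0.003 0 0 0 0 0 | 0.03 0.003 0 0 0 0 0'; python3 -c "
from h import *
go((.4925,.0878),-25.3,.0568)"
```

```text
clock: 21.05
position: [0.4916, 0.0865, 0.0588]
orientation: [-2.654, -1.68, -0.001]
ft_force: [-0.4, 3.5, 4.0]
opening: 0.0338
grip_force: 61.5
clock: 21.38
position: [0.4927, 0.0883, 0.0587]
orientation: [2.655, 1.679, 0.0]
ft_force: [-1.2, -1.5, 5.9]
opening: 0.0336
grip_force: 61.8
t 21.38 pos [0.4927 0.0883 0.0587] ft [-1.2 -1.5  5.9] op 0.0336 q7 -0.13
d [-0.0005  0.      0.0019] r [ 0.     0.    -0.001]
```

```bash
python3 -m handwheel '0.03 0.001 0 -0.0005 0 0 0 | 0.03 0.002 0 -0.0005 0 0 0 | 0.03 0.003 0 -0.0005 0 0 0 | 0.03 0.003 0 -0.0005 0 0 0'; python3 -c "
from h import *
go((.4925,.0878),-25.3,.0568)"
```

```text
clock: 21.72
position: [0.4931, 0.0899, 0.0588]
orientation: [2.655, 1.678, -0.004]
ft_force: [-5.0, -9.3, 3.1]
opening: 0.0341
grip_force: 61.4
t 21.72 pos [0.4931 0.0899 0.0588] ft [-5.  -9.3  3.1] op 0.0341 q7 -0.13
d [-0.0022  0.0004  0.002 ] r [-0.     0.002 -0.002]
```

At the end stop. I'll relax, release, lift, check, and move over the knob.

```bash
python3 -m handwheel '0.03 -0.0015 0 0 0 0 0 | 0.03 -0.0015 0 0 0 0 0 | 0.05 -0.0015 0 0 0 0 0 | 0.055 -0.0015 0 0 0 0 0 | 0.055 -0.0015 0 0 0 0 0 | 0.055 -0.0015 0 -0.02 0 0 0 | 0.055 -0.0015 0 -0.05 0 0 0 | 0.055 -0.0015 0 -0.08 0 0 0 | 0.055 -0.0015 0 -0.08 0 0 0'; python3 -c "
from h import *
c=manip.camera('wrist')
P=cloud(c).reshape(-1,3);d=np.array([.4274,.9041]);n=np.array([-d[1],d[0]]);o=np.array([.5115,.128])
x=(P[:,:2]-o)@d;y=(P[:,:2]-o)@n;k=(abs(P[:,2]-.0665)<.006)&(abs(y)<.026)&(x>-.09)&(x<.03)
T=P[k];print(len(T),np.median(T[:,2]),'x',np.percentile(x[k],[.5,1,5]),'y',np.percentile(y[k],[1,3,50,97,99]))
k&=abs(y)<.016
for a in np.arange(-.06,.03,.02): q=k&(abs(x-a)<.01); print(a.round(2),np.median(P[q,2]).round(4))
go((.537,.1815),-25.3,.165)"
```

```text
clock: 22.47
position: [0.4952, 0.0906, 0.1433]
orientation: [2.654, 1.68, 0.008]
ft_force: [0.7, 0.6, 0.5]
opening: 0.0551
grip_force: 0.0
7099 0.06661567937757291 x [-0.06181853 -0.06099351 -0.05660474] y [-0.01653764 -0.01581047  0.00118868  0.01785299  0.01859059]
-0.06 0.0666
-0.04 0.0666
-0.02 0.0667
0.0 0.0666
0.02 0.0667
t 22.52 pos [0.4944 0.091  0.1412] ft [-0.   1.3 -1. ] op 0.0552 q7 -0.24
d [ 1.001e-01 -1.000e-04 -2.350e-02] r [ 0.002 -0.003  0.   ]
```

The third strip is flat and aligned with the others, so I'll press the knob.

```bash
python3 -m handwheel '0 0 0 -0.04 0 0 0 | 0 0 0 -0.05 0 0 0 | 0 0.03 0 -0.05 0 0 0 | 0 0.06 0 -0.05 0 0 0 | 0 0.1 0 -0.05 0 0 0 | 0 0.1 0 -0.05 0 0 0 | 0 0.1 0 -0.025 0 0 0 | 0 0.1 0 -0.025 0 0 0 | 0 0.1 0 -0.025 0 0 0' 60; python3 -m handwheel '0 0.001 0.0005 0.005 0 0 0 | 0 0.001 0.0005 0.01 0 0 0 | 0 0.001 0.0005 0.012 0 0 0 | 0 0.001 0.0005 0.012 0 0 0';  python3 -m handwheel '0 0 0 0.004 0 0 0 | 0 0 0 0.004 0 0 0'
```

```text
clock: 23.27
position: [0.5352, 0.1803, 0.1632]
orientation: [2.655, 1.68, -0.004]
ft_force: [0.6, 0.4, 1.0]
opening: -0.0001
grip_force: 0.0
clock: 23.6
position: [0.537, 0.1814, 0.1521]
orientation: [2.654, 1.68, 0.001]
ft_force: [1.3, 0.7, 3.0]
opening: -0.0
grip_force: 1.2
clock: 23.77
position: [0.5368, 0.1814, 0.1478]
orientation: [2.654, 1.68, 0.0]
ft_force: [2.0, -0.4, 3.0]
opening: 0.0001
grip_force: 1.5
```

```bash
python3 -m handwheel '0 0 0 0.004 0 0 0 | 0 0 0 0.004 0 0 0'; python3 -m handwheel '0 0 0 0.0015 0 0 0 | 0 0 0 0.0015 0 0 0'; python3 -m handwheel '0 0 0 0.001 0 0 0 | 0 0 0 0.001 0 0 0 | 0 0 0 0.001 0 0 0'
```

```text
clock: 23.93
position: [0.5368, 0.1814, 0.1436]
orientation: [2.654, 1.681, -0.0]
ft_force: [1.0, -0.1, 3.3]
opening: -0.0005
grip_force: 1.8
clock: 24.1
position: [0.5368, 0.1814, 0.1424]
orientation: [2.654, 1.68, -0.0]
ft_force: [0.7, -0.1, 3.2]
opening: -0.0001
grip_force: 1.9
clock: 24.35
position: [0.5369, 0.1815, 0.1421]
orientation: [-2.654, -1.68, -0.001]
ft_force: [-4.1, -0.2, 13.4]
opening: 0.0002
grip_force: 7.0
```

It bites at 0.142 m, about 7 mm above the foot's own stop. I'll press a little firmer.

```bash
python3 -m handwheel '0 0 0 0.001 0 0 0 | 0 0 0 0.001 0 0 0 | 0 0 0 0.001 0 0 0 | 0 0 0 0.001 0 0 0 | 0 0 0 0.001 0 0 0 | 0 0 0 0.001 0 0 0'; python3 -c "
from h import *
c=manip.camera('top');cv2.imwrite('pics/end.png',cv2.resize(c['img'][160:280,200:460,::-1],(780,360)));go((.537,.1815),-25.3,.142)"
```

```text
clock: 24.85
position: [0.5371, 0.1814, 0.1419]
orientation: [-2.654, -1.68, -0.002]
ft_force: [-11.2, -0.8, 31.7]
opening: 0.0001
grip_force: 15.9
t 24.9 pos [0.5371 0.1814 0.1419] ft [-11.8  -1.6  32.2] op -0.0002 q7 -0.36
d [ 0.     -0.0001 -0.0001] r [-0.    -0.001 -0.001]
```

View pics/end.png

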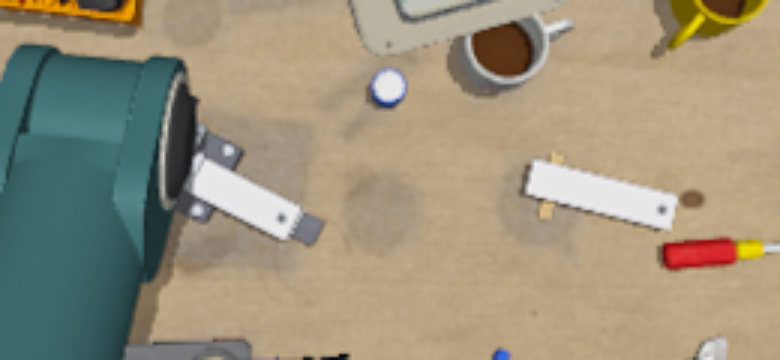

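The last picture shows the pack straight in the jig (near end at about (290,222)), the spare strip on the stand at (600,195), and the capacitor and mug where they were. The press is steady at 32 N, so I'm handing in.

```bash
python3 -c "
from bench import manip
print(manip.sign_off())"
```

```text
the job is handed in; nothing more can be done
None
```

I handed the job in with three strips packed straight at the end stop, the foot biting on them, and the fingers still pressing the knob at about 32 N. The foot did not grip two strips; the one spare is still on the stand, and sign-off returned no verdict.

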